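# Undo the rewinder knob with the left-hand thread and take off the spent liner roll

## Robot

A 6-joint arm with a two-finger parallel gripper is mounted at the origin on the work surface. World frame = base frame: x ahead of the robot, y to its left, z up, the work surface at z = 0. Lengths are in m, angles in rad, forces in N, time in s.
With the tool pointing down it reaches from about 0.375 to 0.975 m from the base axis. Payload 3.8 kg.
Tool frame: the origin (TCP) lies on the centre line of the jaws, within the pads' length; the fingertips stand 14 mm ahead of it and the grasp point (between the pads) lies 5 mm behind it; z points along the fingers, y is the line along which they close (so a half turn about z gives the same grasp; the last joint's range is limited). The gripper opens to 85 mm and grips with 20 to 120 N. Pads are 22 mm wide; open, the fingers measure 114 mm over their backs; the gripper's body (76 mm by 85 mm) begins 54 mm behind the grasp point. The pads swing forward as they close: fully open they stand 13 mm farther back than shut.
Start: joints at [-1.176, 0.264, 1.604, -0, 1.274, -0.037], TCP at [0.282, -0.613, 0.245] pointing down, gripper open.
Joint ranges: [-2.63, 2.63], [-0.94, 2.18], [0.31, 2.57], [-1.31, 4.45], [0, 2.66], [-2.55, 2.55]. Speed limits (rad/s): [2.57, 2.57, 3.14, 3.14, 3.14, 3.14].

## Interface

Orientations are given as a rotation vector (axis times angle).
In Python, from workcell import bot, eyes, spot_in gives the robot as it stands.
- The arm moves only by the tool carry_out, never from a script. Its argument "series" is text: rows parted by semicolons, each of 4 numbers parted by spaces: the shift along the world's x, y, z in m, then the turn about the world's z in degrees. In form: tx ty tz roll; .... A call has 1 to 20 rows; each row shifts and turns the commanded pose from where the row before left it; what a row does not reach is not made up. A row lasts 1/8 s, in which the tool goes at most 62.5 mm and 10.7 degrees, less where a joint would pass 70% of its speed; a pose out of reach is approached as far as the arm can. A call is refused whole if a number of a shift passes 0.0625 or a number of a turn 10.7, either way. A call with a gripper value outside its range is refused whole. "jaw" is the gripper command: -1 is shut, 1 is fully open, values between are in proportion, set as the call begins (left out, the last holds). The fingers move at their own pace and stop on an object; "grip_force" is the grip in N (left out, the last holds). Time passes only in rows, so rows that do not move let the fingers close. It gives the time, the measured TCP pose, the force, the opening and the grip force at its end, in the units of the state.
- bot.read_state(): the state, without advancing time (a new reading comes with each control period).
- eyes.read_camera(name): name is "side" or "top" or "wrist"; returns (picture, depth): 400x640x3 uint8, blue, green, red; 400x640 float32, m along the optical axis (not along the pixel's ray), 0 where there is no reading.
- eyes.get_calibration(name): a dict with "K" (3x3 intrinsics, pixels), "distortion" ([k1, k2, p1, p2, k3] as OpenCV has them; the pictures are not rectified), "position" and "rotation" of the camera in the world; the wrist camera has in their place "T_tool_cam" (4x4, takes a point from camera to tool coordinates, whose origin is the TCP and whose axes are the flange's). Camera axes: x right, y down, z forward; pixel columns grow to the right and rows downward; lengths in m; the calibration is good to about 2 mm. A picture is of the moment at which its call begins: read the wrist's pose just before it. get_calibration takes no time and is no camera call.
- bot.finish_job(): hands the job in; it is judged then, once.
Trained networks look in the newest picture that a camera, given by its name, has taken for a name from the list of things; names that differ only in an ending like _2 or _b are one class to them, and where a whole thing is asked for, a point or a joint stands for the part that bears it (a point fixed in the world has none). Each returns a list of dicts, best first, with "score" (0 to 1); they miss things now and then, are a little off and sometimes report something else, mostly with a low value. They report only what shows in the picture. A call takes as long as a camera call. They do not tell look-alikes from the thing itself.
- spot_in(camera, target): "rect" ([centre column, centre row, width, height] in pixels, round what is visible of it).
The state is a dict: "time": time; "q": joint angles; "joint_vel": joint speeds; "joint_torque": joint torques, N m; "tool_pos": TCP position; "tcp_rot": TCP orientation; "wrist_force": force on the tool from outside, world axes, zero at the start; "torque": the same for the moment, N m; "width": opening from 0.0 (shut) to 1.0 (fully open); "grip_force": force on a finger pad.
Only numpy, scipy, OpenCV 4.12 (cv2) and the standard library are available. Lean on these libraries where they do the work, as an engineer would, in place of code of your own. Each camera call takes 0.05 s, during which the arm holds its last target. There are 200 camera calls.

## Task

The rewinder's take-up roll is finished. Undo the black knob that clamps it on the spindle (it has a left-hand thread, so it comes loose clockwise; feel that it is easing before you carry on, and neither tighten it down nor wrench it off) and put the knob in the blue parts tray. Then lift the roll of spent backing paper off the spindle and put it in the cardboard waste carton, leaving everything else on the bench where it is.

Things in the scene. Friction and masses are not known exactly. Their poses are not given: they have to be found in the camera images.
- knob_grip (a point): Clamping knob on a vertical spindle: round, fluted, black, 48 mm across, above a steel flange 60 mm across. Point on its axis, 13 mm below the flat top, 22 mm above the flange's top. A nose 35 mm across goes down inside the roll: lowest point 43 mm below this point, whole knob 56 mm high, about 0.18 kg. z up; x points to a red dot on top. Let go part-way, it stays where it is.
- roll_mid (a point): Roll of spent backing paper: rigid upright ring, honey-coloured paper on a cardboard core, 56 mm outside, 40 mm bore, 60 mm high, about 0.09 kg. Point on its axis 30 mm above its underside. It stands on the disc, round the spindle (36 mm across inside it), the knob's flange on its top; it rises up to 5 mm as the knob comes off. The spindle's tip then ends near its top face; lift it 70 mm to clear.
- spindle_top (a point): Tip of the fixed steel spindle, on the axis of knob and roll, 146 mm above the bench. Left-hand thread, 23 mm across, lead 18 mm, slack 2.5 mm: turned clockwise from above the knob rises 18 mm a turn and leaves the thread after 0.6 to 0.85 turn (varies; pull gently to feel), then lifts straight off. A spring disc under the roll preloads it with 14 to 28 N: up to 0.5 N m to start, little after half a turn.
- rewinder: Benchtop rewinder, bolted down: grey housing 200 x 180 mm, 66 mm high, black control panel on its -x side. Origin on the bench under the spindle axis; x points to its back. An aluminium disc 150 mm across lies level on it, top 80 to 85 mm above the bench. Two guide posts, 16 mm across, up to 128 mm above the bench, stand at the back corners (84 mm in x, +-72 mm in y).
- tray: Blue plastic parts tray, empty, fixed, outside 200 x 150 mm (x, y) and 32 mm high, walls and floor 4 mm; origin under its centre, on the bench.
- carton: Open cardboard waste carton, fixed, outside 210 x 170 mm (x, y) and 95 mm high, walls and floor 5 mm; origin under its centre, on the bench. One bare old core (47 mm across, 60 mm high) already stands in its corner at about +72 mm in x, +48 mm in y; it may be pushed about.
- flask_a_mid (a point): Square white spirit flask with an aluminium cap, 72 x 72 mm, 176 mm high; leave alone. Point 63 mm above its base.
- flask_b_mid (a point): Another such flask; leave alone.
- label_roll_mid (a point): New white label roll lying flat, 110 mm across, 60 mm high; leave alone. Point at its centre.
- tape_mid (a point): Roll of brown packing tape lying flat, 96 mm across, 48 mm high; leave alone. Point at its centre.
- new_core_mid (a point): New bare cardboard core, 47 mm across, 60 mm high, standing on the bench in front of the rewinder; leave alone. Point at its centre.
- stopper_a_mid (a point): Cork stopper with a black head, 28 mm across, 36 mm high, standing on its head; leave alone. Point at its centre.
- stopper_b_mid (a point): Another such stopper; leave alone.
Mind the look-alikes: they are no part of the job. Several things have the shape of the tray; the one meant has the colours described above.

How it is judged:
By the outcome, as a careful person would: the job done as asked, in the order asked, and still so for the second after the job is handed in, with the robot touching nothing.
It also fails if it takes over 72 s, if anything falls off the work surface, if the arm or the gripper's body presses on something with over 40 N, if the wrist force passes 120 N, or if a joint passes its speed limit or range.

## Working session

There is one attempt and no reset: what is moved stays moved. The work goes in short steps, Python scripts to look and compute and a tool call to move; the robot and the scene stay as the last step left them, time stands still between calls to the robot, and variables do not carry over. Pictures are saved under pics/ and viewed, at most 10 in all, crops included, and the job is handed in when it is done.

Besides the shell and the picture viewer there is one more tool, called after "Emit:" in YAML: its name, and indented under it one key for each argument. carry_out: Moves the arm, as the interface text tells. Its arguments: {"type":"object","properties":{"series":{"type":"string"},"jaw":{"type":"number"},"grip_force":{"type":"number"}},"required":["series"]}

```bash
mkdir -p pics
cat > h.py <<'E'
import numpy as np, cv2, json
from workcell import bot, eyes, spot_in
def cal(name):
    c=eyes.get_calibration(name); K=np.array(c["K"],float); D=np.array(c["distortion"],float)
    if "position" in c:
        p=np.array(c["position"],float); R=np.array(c["rotation"],float)
        if R.shape!=(3,3): R=cv2.Rodrigues(R)[0]
    else:
        s=bot.read_state(); T=np.array(c["T_tool_cam"],float); Rt=cv2.Rodrigues(np.array(s["tcp_rot"],float))[0]
        R=Rt@T[:3,:3]; p=Rt@T[:3,3]+np.array(s["tool_pos"])
    return K,D,p,R
def cloud(C,depth):
    K,D,p,R=C; v,u=np.mgrid[0:400,0:640]
    n=cv2.undistortPoints(np.stack([u,v],-1).reshape(-1,1,2).astype(np.float64),K,D).reshape(400,640,2)
    P=np.dstack([n*depth[...,None],depth])@R.T+p
    P[depth<=0]=np.nan
    return P
def shot(name):
    C=cal(name); img,d=eyes.read_camera(name); return img,d,cloud(C,d),C
def proj(C,X):
    K,D,p,R=C; r=cv2.Rodrigues(R.T)[0]
    return cv2.projectPoints(np.array(X,float).reshape(-1,1,3),r,-R.T@p,K,D)[0].reshape(-1,2)
E
python3 - <<'E'
from h import *
np.set_printoptions(precision=3,suppress=True)
print(eyes.get_calibration("top"))
for n in ("top","side"):
    img,d,P,C=shot(n); cv2.imwrite(f"pics/{n}0.png",img); np.save(n+"P.npy",P)
    for t in ["knob_grip","roll_mid","rewinder","tray","carton","flask_a_mid","label_roll_mid","tape_mid","new_core_mid","stopper_a_mid"]:
        for r in spot_in(n,t)[:4]:
            u,v=[int(x) for x in r["rect"][:2]]
            print(n,t,round(r["score"],2),np.round(r["rect"]),P[min(v,399),min(u,639)])
E
```

```text
{'K': array([[396.217,   0.   , 321.057],
       [  0.   , 396.217, 195.482],
       [  0.   ,   0.   ,   1.   ]]), 'distortion': array([-0.021,  0.   ,  0.   ,  0.   ,  0.   ]), 'position': array([0.33 , 0.014, 1.242]), 'rotation': array([-2.143,  2.162, -0.168])}
top knob_grip 0.87 [319. 168.  24.  23.] [0.563 0.007 0.18 ]
top roll_mid 0.37 [319. 177.  16.   5.] [0.543 0.004 0.141]
top rewinder 0.56 [319. 173.  74.  80.] [0.546 0.005 0.179]
top rewinder 0.21 [306. 109.  29.  39.] [0.8   0.044 0.001]
top tray 0.85 [429. 305.  64.  69.] [ 0.169 -0.326  0.003]
top tray 0.79 [425. 216.  56.  66.] [ 0.444 -0.328  0.007]
top tray 0.61 [307. 108.  35.  42.] [0.803 0.044 0.001]
top tray 0.48 [321. 168.  20.  22.] [0.56  0.002 0.181]
top carton 0.94 [209. 207.  84.  85.] [0.479 0.353 0.002]
top flask_a_mid 0.56 [253. 119.  34.  41.] [0.719 0.196 0.128]
top label_roll_mid 0.97 [305. 109.  32.  40.] [0.799 0.047 0.001]
top label_roll_mid 0.72 [320. 175.  71.  84.] [0.544 0.005 0.164]
top tape_mid 0.76 [201. 141.  30.  34.] [ 0.695  0.387 -0.002]
top new_core_mid 0.59 [303. 110.  30.  39.] [0.
[... 206 characters left out ...]
6  0.024]
side knob_grip 0.55 [300. 183.  18.  19.] [0.558 0.024 0.18 ]
side roll_mid 0.76 [301. 199.  16.  14.] [0.558 0.027 0.11 ]
side rewinder 0.6 [304. 203.  76.  72.] [0.548 0.02  0.096]
side tray 0.98 [428. 187.  32.  40.] [ 0.242 -0.332  0.004]
side tray 0.62 [377. 168.  63.  46.] [ 0.445 -0.335  0.004]
side carton 0.85 [266. 304. 107. 113.] [0.496 0.322 0.003]
side flask_a_mid 0.87 [216. 220.  40.  52.] [0.716 0.224 0.129]
side label_roll_mid 0.84 [239. 195.  35.  37.] [0.771 0.064 0.058]
side tape_mid 0.62 [196. 283.  39.  40.] [0.705 0.364 0.005]
side new_core_mid 0.79 [339. 263.  22.  24.] [ 0.379  0.105 -0.   ]
side stopper_a_mid 0.43 [332. 141.   9.  14.] [ 0.666 -0.392  0.009]
```

View pics/top0.png

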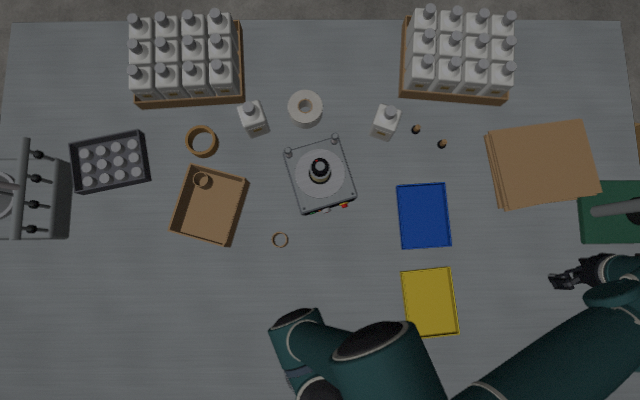

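View pics/side0.png

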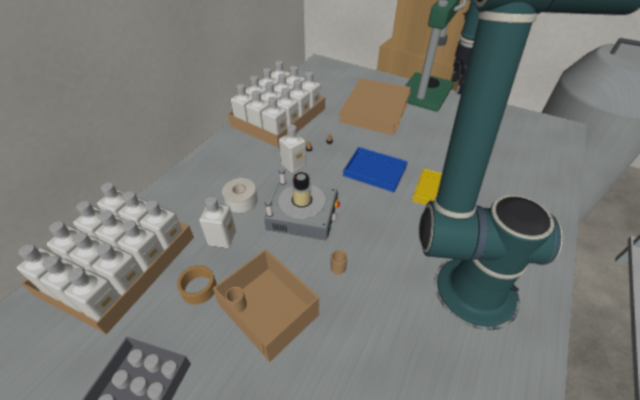

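Run:
```python
from h import *
np.set_printoptions(precision=4,suppress=True)
P=np.load("topP.npy"); img=cv2.imread("pics/top0.png")
r=img[150:195,295:345]
def circ(zlo,zhi,u0,u1,v0,v1):
    Q=P[v0:v1,u0:u1].reshape(-1,3); m=(Q[:,2]>zlo)&(Q[:,2]<zhi); q=Q[m]
    c,rad=cv2.minEnclosingCircle(q[:,:2].astype(np.float32)); print(zlo,m.sum(),q.mean(0),np.median(q,0),q.min(0),q.max(0),c,rad)
circ(.165,.2,295,345,150,195)
circ(.135,.165,295,345,140,200)
circ(.078,.095,270,370,120,220)
for n,b in dict(traylow=(395,470,265,345),trayhi=(393,460,180,255),carton=(160,258,160,255)).items():
    Q=P[b[2]:b[3],b[0]:b[1]].reshape(-1,3); lo=.02 if n!="carton" else .08
    q=Q[(Q[:,2]>lo)&(Q[:,2]<.11)]; 
    if len(q): print(n,cv2.minAreaRect(q[:,:2].astype(np.float32)),np.median(q[:,2]))
a=np.hstack([cv2.resize(img[170:260,380:480],(400,360)),cv2.resize(img[145:195,290:345],(396,360),interpolation=2)])
cv2.imwrite("pics/crop1.png",a); print(bot.read_state())
```

```text
0.165 245 [0.565  0.0011 0.1788] [0.5653 0.0017 0.1792] [ 0.5426 -0.0232  0.1652] [0.589  0.0237 0.1863] (0.5666024088859558, 0.0009174941224046052) 0.024676870554685593
0.135 105 [0.554  0.0023 0.1466] [0.5502 0.0045 0.1449] [ 0.5383 -0.027   0.1392] [0.5919 0.0298 0.1644] (0.5669448971748352, 0.0013116121990606189) 0.030225398018956184
0.078 1465 [0.5633 0.0014 0.0819] [0.5576 0.0013 0.0817] [ 0.4933 -0.0712  0.078 ] [0.6648 0.1017 0.0947] (0.5884223580360413, 0.009895937517285347) 0.09813684970140457
traylow ((0.179845929145813, -0.3249756097793579), (0.19935065507888794, 0.15297429263591766), 5.4108452796936035) 0.030499388204678457
trayhi ((0.44269222021102905, -0.31845754384994507), (0.20038557052612305, 0.1532241404056549), 3.1487979888916016) 0.030675755649965497
carton ((0.4751005172729492, 0.33221977949142456), (0.17839303612709045, 0.21099139750003815), 74.11406707763672) 0.09349201096631798
{'time': 1.1, 'q': array([-1.1759,  0.2639,  1.604 , -0.    ,  1.2737, -0.0369]), 'joint_vel': array([ 0.0011, -0.0001,  0.0018, -0.0012, -0.0002,  0.0004]), 'joint_torque': array([  0.0012, -51.5076, -36.7736,  -0.0004,   0.001 ,   0.    ]), 'tool_pos': array([ 0.2825, -0.613 ,  0.2453]), 'tcp_rot': array([-3.0686, -0.673 ,  0.    ]), 'wrist_force': array([ 0.0182,  0.9592, -0.1244]), 'torque': array([-0.0173,  0.0518, -0.0424]), 'grip_force': 0.0, 'width': 1.0011051001622873}
```

Top view: the knob and roll are on the rewinder at (319,168) and the carton is at (209,207). There are two trays, blue at (425,216) and yellow at (430,301). The blue one at (0.443,-0.318) fits the description, and the yellow one is the look-alike. The side view agrees. I'll confirm in the crop while moving to hover.

View pics/crop1.png

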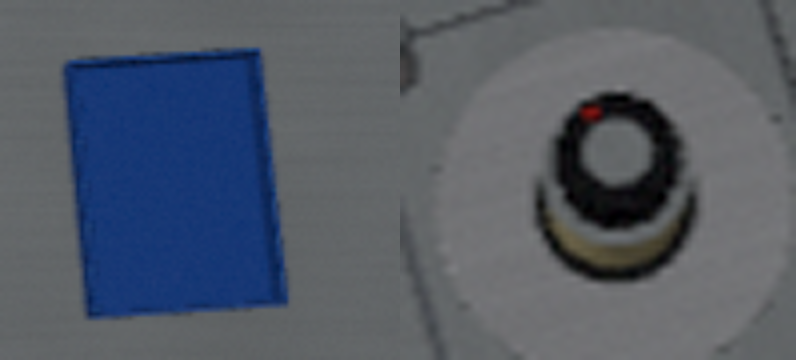

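Emit:
carry_out:
  series: "0.0142 0.0306 0.001 10.15;0.0142 0.0306 0.001 10.15;0.0142 0.0306 0.001 10.15;0.0142 0.0306 0.001 10.15;0.0142 0.0306 0.001 10.15;0.0142 0.0306 0.001 10.15;0.0142 0.0306 0.001 10.15;0.0142 0.0306 0.001 10.15;0.0142 0.0306 0.001 10.15;0.0142 0.0306 0.001 10.15;0.0142 0.0306 0.001 10.15;0.0142 0.0306 0.001 10.15;0.0142 0.0306 0.001 10.15;0.0142 0.0306 0.001 10.15;0.0142 0.0306 0.001 10.15;0.0142 0.0306 0.001 10.15;0.0142 0.0306 0.001 10.15;0.0142 0.0306 0.001 10.15;0.0142 0.0306 0.001 10.15;0.0142 0.0306 0.001 10.15"
  jaw: 1
  grip_force: 80

```text
time: 3.6
tool_pos: [0.5669, 0.0, 0.2655]
tcp_rot: [-1.28, 2.869, -0.0]
wrist_force: [0.9, -0.6, -0.4]
width: 0.999
grip_force: 0.0
```

The crop shows the empty blue tray on the left, and on the right the black knob with its red dot above the flange and honey-coloured paper. Next I'll measure with the wrist camera.

Run:
```python
from h import *
np.set_printoptions(precision=4,suppress=True)
s=bot.read_state(); print(s["q"],s["tool_pos"])
img,d,P,C=shot("wrist"); cv2.imwrite("pics/w1.png",img)
print("cam",C[2],C[3][:,2])
Q=P.reshape(-1,3)
Q=Q[(np.hypot(Q[:,0]-.566,Q[:,1]-.001)<.06)]
for lo,hi in [(.17,.195),(.141,.15),(.076,.09)]:
    q=Q[(Q[:,2]>lo)&(Q[:,2]<hi)]
    if len(q)>5: c,r=cv2.minEnclosingCircle(q[:,:2].astype(np.float32)); print(lo,len(q),np.median(q,0),c,r)
```

```text
[-0.0439  0.0475  1.8148 -0.0001  1.2789 -2.4538] [0.5669 0.     0.2655]
cam [ 0.5139 -0.0579  0.3954] [ 0.2034  0.2274 -0.9523]
0.17 4096 [0.5651 0.0006 0.1807] (0.5666267275810242, 0.0026208353228867054) 0.025127360597252846
0.141 1023 [ 0.5497 -0.0154  0.1456] (0.5669602155685425, 0.0027607507072389126) 0.02996779792010784
0.076 7632 [ 0.5455 -0.0206  0.0827] (0.5659986734390259, 0.0009880196303129196) 0.06001434847712517
```

View pics/w1.png

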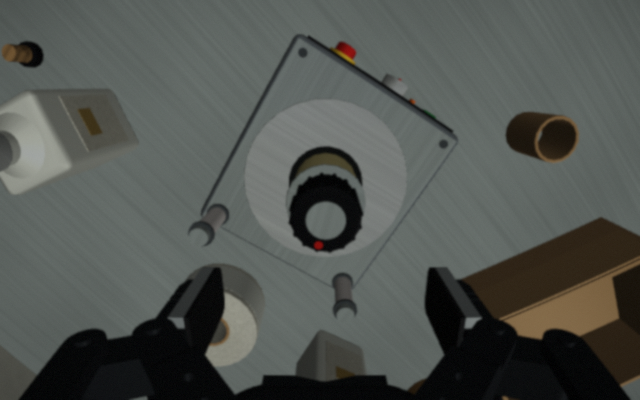

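The wrist view shows the knob at (325,215) with its red dot at (318,245), and nothing between the jaws and the knob. I take the axis as (0.567, 0.002), knob top at 0.180 and flange at 0.1455, so I'll descend to TCP z = 0.164.

Emit:
carry_out:
  series: "0 0.002 -0.02 0;0 0 -0.02 0;0 0 -0.02 0;0 0 -0.02 0;0 0 -0.0125 0;0 0 -0.009 0;0 0 0 0"

```text
time: 4.53
tool_pos: [0.5662, 0.0009, 0.1631]
tcp_rot: [1.271, -2.872, -0.001]
wrist_force: [0.5, 0.1, 0.4]
width: 1.0
grip_force: 0.0
```

Emit:
carry_out:
  series: "0 0 0 0;0 0 0 0;0 0 0 0;0 0 0 0;0 0 0 0;0 0 0 0"
  jaw: -1
  grip_force: 80

```text
time: 5.28
tool_pos: [0.5671, 0.0011, 0.165]
tcp_rot: [-1.271, 2.871, -0.001]
wrist_force: [-2.0, 1.4, 5.9]
width: 0.536
grip_force: 81.2
```

Emit:
carry_out:
  series: "0 0 0.0003 -7;0 0 0.0004 -8;0 0 0.0005 -10;0 0 0 0"

```text
time: 5.78
tool_pos: [0.5673, 0.0007, 0.1661]
tcp_rot: [-0.621, 3.078, -0.001]
wrist_force: [-0.6, -1.3, 5.5]
width: 0.538
grip_force: 81.5
```

```bash
python3 -c "
from h import *
s=bot.read_state();print({k:np.round(s[k],3) for k in s})"
```

```text
{'time': np.float64(5.775), 'q': array([-0.042,  0.124,  1.922, -0.   ,  1.094, -2.011]), 'joint_vel': array([ 0.   ,  0.002,  0.   ,  0.004,  0.001, -0.054]), 'joint_torque': array([  0.72 , -38.045, -31.891,   0.202,  -0.291,   0.314]), 'tool_pos': array([0.567, 0.001, 0.166]), 'tcp_rot': array([-6.210e-01,  3.078e+00, -1.000e-03]), 'wrist_force': array([-0.567, -1.261,  5.501]), 'torque': array([-0.178,  0.136, -0.234]), 'grip_force': np.float64(81.472), 'width': np.float64(0.538)}
```

Emit:
carry_out:
  series: "0 0 0.0005 -10;0 0 0.0005 -10;0 0 0.0005 -10;0 0 0.0005 -10"

```text
time: 6.28
tool_pos: [0.5671, 0.0008, 0.1675]
tcp_rot: [0.474, 3.104, -0.0]
wrist_force: [1.4, -1.1, 1.8]
width: 0.539
grip_force: 81.4
```

```bash
python3 -c "
from h import *
s=bot.read_state();print({k:np.round(s[k],3) for k in ['q','torque','wrist_force','tool_pos']})
img,d,P,C=shot('wrist'); cv2.imwrite('pics/w2.png',img)
m=(img[...,2]>120)&(img[...,1]<60)&(img[...,0]<60);v,u=np.where(m)
for a,b in zip(u[::6],v[::6]): print(a,b,P[b,a].round(3),end=' ')
Q=P.reshape(-1,3);Q=Q[np.hypot(Q[:,0]-.567,Q[:,1]-.002)<.02];print(np.percentile(Q[:,2][Q[:,2]<.2],[5,25,50,75,95]))
"
```

```text
{'q': array([-0.042,  0.122,  1.921, -0.   ,  1.097, -1.31 ]), 'torque': array([-0.157, -0.141,  0.11 ]), 'wrist_force': array([ 1.394, -1.075,  1.835]), 'tool_pos': array([0.567, 0.001, 0.167])}
278 49 [0.457 0.004 0.052] 190 99 [ 0.468 -0.067  0.043] 196 99 [ 0.469 -0.064  0.04 ] 192 100 [ 0.469 -0.066  0.044] 186 101 [ 0.469 -0.069  0.046] 192 101 [ 0.47  -0.066  0.044] 184 102 [ 0.469 -0.071  0.045] 190 102 [ 0.47  -0.067  0.046] 196 102 [ 0.471 -0.064  0.042] 186 103 [ 0.47  -0.07   0.046] 192 103 [ 0.471 -0.066  0.045] 198 103 [ 0.472 -0.063  0.041] 187 104 [ 0.471 -0.068  0.049] 193 104 [ 0.472 -0.065  0.046] 199 104 [ 0.473 -0.063  0.041] 186 105 [ 0.471 -0.07   0.047] 192 105 [ 0.472 -0.067  0.044] 198 105 [ 0.474 -0.063  0.043] 183 106 [ 0.471 -0.072  0.048] 189 106 [ 0.473 -0.068  0.047] 195 106 [ 0.474 -0.065  0.045] 181 107 [ 0.471 -0.074  0.048] 187 107 [ 0.473 -0.07   0.047] 193 107 [ 0.474 -0.066  0.046] 182 108 [ 0.472 -0.073  0.048] 188 108 [ 0.474 -0.069  0.047] 194 108 [ 0.475 -0.066  0.046] 185 109 [ 0.474 -0.071  0.048] 191 109 [ 0.475 -0.068  0.047] 184 110 [nan nan nan] 190 110 [ 0.475 -0.069  0.046] 185 111 [ 0.475 -0.072  0.049] 191 111 [ 0.476 -0.068  0.049] 188 112 [ 0.476 -0.07   0.048] 187 113 [ 0.477 -0.071  0.048] 185 115 [ 0.477 -0.073  0.048] 310 344 [ 0.581 -0.009  0.183] 316 344 [ 0.581 -0.007  0.184] 313 345 [ 0.581 -0.008  0.184] 308 346 [ 0.582 -0.011  0.183] 314 346 [ 0.582 -0.008  0.183] 308 347 [ 0.583 -0.011  0.182] 314 347 [ 0.582 -0.008  0.183] 308 348 [ 0.582 -0.011  0.184] 314 348 [ 0.583 -0.008  0.183] 308 349 [ 0.583 -0.011  0.184] 314 349 [ 0.583 -0.009  0.183] 308 350 [ 0.583 -0.011  0.184] 314 350 [ 0.585 -0.009  0.183] 311 351 [ 0.584 -0.01   0.183] 310 352 [ 0.585 -0.011  0.183] [0.1820429  0.18262342 0.18304515 0.18346602 0.18403445]
```

The red dot went from about +30° to -37°, which matches the 65° of tool turn. The knob rose about 2.5 mm and the torque fell to 0.1 N m, so it is easing and I'll carry on.

Emit:
carry_out:
  series: "0 0 0.0005 -10;0 0 0.0005 -10;0 0 0.0005 -10;0 0 0.0005 -10;0 0 0.0005 -10;0 0 0.0005 -10;0 0 0.0005 -10;0 0 0.0005 -10;0 0 0.0005 -10;0 0 0.0005 -10;0 0 0.0005 -10;0 0 0.0005 -10;0 0 0.0005 -10;0 0 0.0005 -10"

```text
time: 8.07
tool_pos: [0.5668, 0.0021, 0.173]
tcp_rot: [-3.078, -0.618, -0.002]
wrist_force: [2.3, 2.0, -3.5]
width: 0.543
grip_force: 82.1
```

```bash
python3 -c "
from h import *
s=bot.read_state();print({k:np.round(s[k],3) for k in ['q','torque','wrist_force','tool_pos']})"
```

```text
{'q': array([-0.041,  0.117,  1.916,  0.002,  1.108,  1.132]), 'torque': array([ 0.409, -0.559,  0.012]), 'wrist_force': array([ 2.266,  2.044, -3.463]), 'tool_pos': array([0.567, 0.002, 0.173])}
```

Emit:
carry_out:
  series: "0 0 0.0005 -10;0 0 0.0005 -10;0 0 0.0005 -10;0 0 0.002 0;0 0 0 0"

```text
time: 8.7
tool_pos: [0.5666, 0.0011, 0.177]
tcp_rot: [-3.135, 0.191, -0.0]
wrist_force: [3.5, 0.9, -4.4]
width: 0.538
grip_force: 82.4
```

Emit:
carry_out:
  series: "0 0 0.0005 -10;0 0 0.0005 -10;0 0 0.0005 -10;0 0 0.002 0;0 0 0 0"

```text
time: 9.32
tool_pos: [0.5661, 0.0013, 0.1803]
tcp_rot: [-2.979, 0.997, 0.002]
wrist_force: [3.6, 3.1, -7.5]
width: 0.541
grip_force: 83.2
```

Emit:
carry_out:
  series: "0 0 0.0005 -8;0 0 0.0004 -8;0 0 0.001 0;0 0 0 0"

```text
time: 9.82
tool_pos: [0.5663, 0.0007, 0.1832]
tcp_rot: [2.81, -1.403, -0.0]
wrist_force: [0.7, -0.0, -1.0]
width: 0.538
grip_force: 83.2
```

```bash
python3 -c "
from h import *
s=bot.read_state();print({k:np.round(s[k],3) for k in ['q','torque','wrist_force','tool_pos']})"
```

```text
{'q': array([-4.300e-02,  1.070e-01,  1.906e+00, -1.000e-03,  1.128e+00,
        2.455e+00]), 'torque': array([ 0.058,  0.069, -0.01 ]), 'wrist_force': array([ 0.69 , -0.048, -1.026]), 'tool_pos': array([0.566, 0.001, 0.183])}
```

Emit:
carry_out:
  series: "0 0 0.002 0;0 0 0.002 0;0 0 0 0"

```text
time: 10.2
tool_pos: [0.5666, 0.0009, 0.1872]
tcp_rot: [-2.809, 1.407, -0.001]
wrist_force: [1.0, 0.2, -1.4]
width: 0.536
grip_force: 83.2
```

The pull force dropped to about the knob's own weight, so it is free. I'll lift it straight off.

Emit:
carry_out:
  series: "0 0 0.01 0;0 0 0.01 0;0 0 0.0125 0;0 0 0.0125 0;0 0 0.015 0;0 0 0.015 0;0 0 0 0"

```text
time: 11.08
tool_pos: [0.5677, 0.0009, 0.2642]
tcp_rot: [-2.807, 1.407, -0.006]
wrist_force: [-0.7, 0.1, -1.8]
width: 0.539
grip_force: 83.2
```

Run:
```python
from h import *
np.set_printoptions(precision=4,suppress=True)
for n in ("side","top"):
    img,d,P,C=shot(n); u,v=proj(C,[.566,.001,.16])[0].astype(int)
    cv2.imwrite(f"pics/{n}2.png",cv2.resize(img[max(0,v-60):v+60,u-80:u+80],(640,480)))
    Q=P.reshape(-1,3);Q=Q[np.hypot(Q[:,0]-.567,Q[:,1]-.002)<.04]
    for lo,hi in [(.135,.15),(.19,.21),(.21,.23)]:
        q=Q[(Q[:,2]>lo)&(Q[:,2]<hi)]
        if len(q): print(n,lo,len(q),np.median(q,0),q.min(0),q.max(0))
```

```text
side 0.135 184 [0.5669 0.0066 0.1425] [ 0.5394 -0.0232  0.1351] [0.5958 0.0312 0.148 ]
side 0.21 13 [0.5566 0.0167 0.2255] [0.5504 0.0048 0.2229] [0.5754 0.0221 0.2291]
top 0.135 74 [0.5471 0.0045 0.1442] [ 0.5378 -0.0212  0.1356] [0.568  0.0269 0.1498]
```

View pics/side2.png

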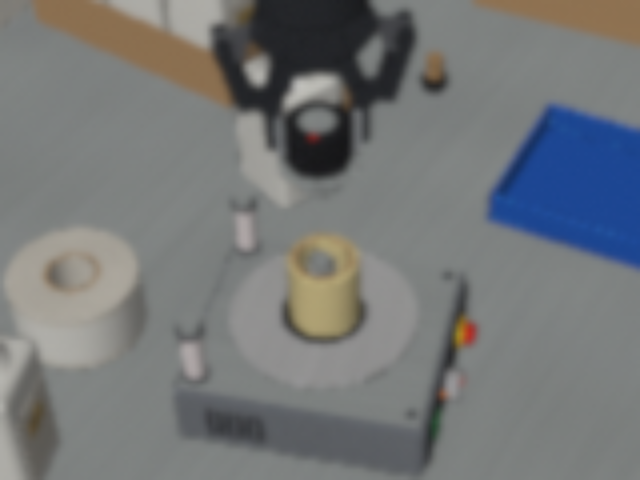

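The side crop shows the knob in the jaws at (320,135) and the roll still on the spindle at (322,285). Next I'll carry the knob to the blue tray.

Emit:
carry_out:
  series: "-0.0155 -0.04 0 10.5;-0.0155 -0.04 0 10.5;-0.0155 -0.04 0 10.5;-0.0155 -0.04 0 10.5;-0.0155 -0.04 0 10.5;-0.0155 -0.04 0 10.5;-0.0155 -0.04 0 10.5;-0.0155 -0.04 0 10.5;0 0 -0.04 10.5;0 0 -0.04 10.5;0 0 -0.04 10.5;0 0 -0.04 10.5;0 0 -0.025 10.5;0 0 -0.015 0;0 0 -0.006 0;0 0 0 0"

```text
time: 13.18
tool_pos: [0.4427, -0.3192, 0.0561]
tcp_rot: [2.35, 2.084, 0.0]
wrist_force: [0.6, -1.1, -1.7]
width: 0.539
grip_force: 83.5
```

Emit:
carry_out:
  series: "0 0 -0.004 0;0 0 -0.003 0;0 0 -0.002 0;0 0 0 0"

```text
time: 13.68
tool_pos: [0.4424, -0.319, 0.0468]
tcp_rot: [-2.349, -2.086, 0.0]
wrist_force: [-1.0, -0.2, -1.9]
width: 0.541
grip_force: 83.5
```

Emit:
carry_out:
  series: "0 0 -0.0015 0;0 0 -0.001 0;0 0 0 0"

```text
time: 14.05
tool_pos: [0.4427, -0.3192, 0.0459]
tcp_rot: [2.348, 2.087, -0.0]
wrist_force: [-2.9, 2.0, 8.8]
width: 0.539
grip_force: 84.8
```

Emit:
carry_out:
  series: "0 0 0.001 0;0 0 0 0;0 0 0 0;0 0 0 0;0 0 0 0"
  jaw: 1

```text
time: 14.68
tool_pos: [0.4424, -0.319, 0.0453]
tcp_rot: [-2.348, -2.086, 0.0]
wrist_force: [-1.0, -0.1, 1.2]
width: 0.996
grip_force: 0.0
```

Emit:
carry_out:
  series: "0 0 0.02 0;0 0 0.04 0;0 0 0.05 0;0 0 0.05 0;0 0 0.05 0;0.0155 0.04 0 0;0.0155 0.04 0 0;0.0155 0.04 0 0;0.0155 0.04 0 0;0.0155 0.04 0 0;0.0155 0.04 0 0;0.0155 0.04 0 0;0.0155 0.04 0 0;0 0 0 0"

```text
time: 16.42
tool_pos: [0.5671, 0.0035, 0.2552]
tcp_rot: [-2.344, -2.091, -0.001]
wrist_force: [-0.1, -0.6, -0.1]
width: 0.998
grip_force: 0.0
```

Run:
```python
from h import *
np.set_printoptions(precision=4,suppress=True)
print(bot.read_state()["q"])
img,d,P,C=shot("top"); print("tray knob",[(r["score"],r["rect"]) for r in spot_in("top","knob_grip")])
Q=P[180:255,393:460].reshape(-1,3); q=Q[(Q[:,2]>.036)]; print(len(q),np.median(q,0),q.min(0),q.max(0))
a=cv2.resize(img[170:260,380:480],(400,360))
img,d,P,C=shot("wrist")
cv2.imwrite("pics/w3.png",np.hstack([a,cv2.resize(img[:,120:540],(378,360))]))
Q=P.reshape(-1,3); Q=Q[np.hypot(Q[:,0]-.567,Q[:,1]-.002)<.05]
q=Q[(Q[:,2]>.137)&(Q[:,2]<.16)]; c,r=cv2.minEnclosingCircle(q[:,:2].astype(np.float32)); print(len(q),np.median(q,0),c,r,q[:,2].max())
q=Q[(Q[:,2]>.10)&(Q[:,2]<.13)]; print(q.min(0),q.max(0))
```

```text
[-0.0382  0.0543  1.8267  0.0007  1.2606  0.0759]
tray knob [(0.75, [320.4, 170.1, 51.4, 51.9]), (0.59, [423.5, 216.1, 54.3, 66.5])]
237 [ 0.4406 -0.3161  0.0597] [ 0.3418 -0.3923  0.0363] [ 0.5386 -0.2456  0.0664]
3187 [0.5672 0.0035 0.1453] (0.5665373802185059, 0.002004043897613883) 0.02794325165450573 0.14911428855092052
[ 0.5419 -0.0189  0.1002] [0.5936 0.0297 0.13  ]
```

View pics/w3.png

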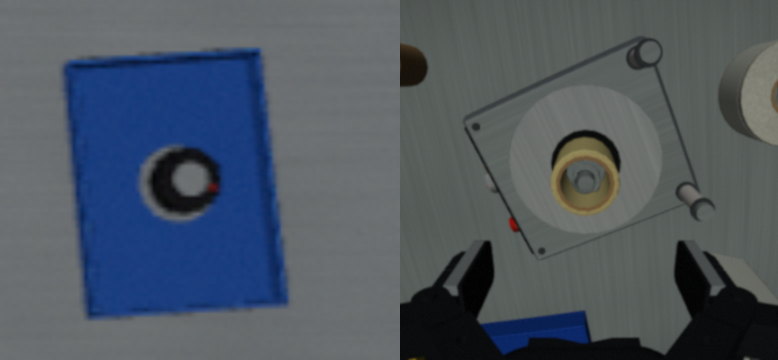

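In the left crop the knob stands upright at the tray's centre, near (185,182). The right-hand wrist view shows the bare roll round the spindle at (585,180). The roll top is at z = 0.145, centred on (0.5665, 0.002). I'll grasp it near the top.

Emit:
carry_out:
  series: "-0.0005 -0.0012 -0.03 0;0 0 -0.03 0;0 0 -0.03 0;0 0 -0.02 0;0 0 -0.012 0;0 0 -0.005 0;0 0 0 0"

```text
time: 17.45
tool_pos: [0.5664, -0.0003, 0.1288]
tcp_rot: [2.348, 2.086, 0.001]
wrist_force: [-0.9, -0.3, 0.2]
width: 0.998
grip_force: 0.0
```

Emit:
carry_out:
  series: "0 0 0 0;0 0 0 0;0 0 0 0;0 0 0 0;0 0 0 0"
  jaw: -1
  grip_force: 40

```text
time: 18.08
tool_pos: [0.5668, -0.0002, 0.1292]
tcp_rot: [2.348, 2.086, 0.002]
wrist_force: [0.8, 0.1, 4.3]
width: 0.65
grip_force: 42.0
```

Emit:
carry_out:
  series: "0 0 0.004 0;0 0 0.008 0;0 0 0.012 0;0 0 0.015 0;0 0 0.02 0;0 0 0.03 0;0 0 0.04 0;0 0 0 0"

```text
time: 19.08
tool_pos: [0.5685, -0.0005, 0.2633]
tcp_rot: [2.344, 2.082, 0.01]
wrist_force: [-0.5, 0.2, -0.7]
width: 0.646
grip_force: 43.7
```

Run:
```python
from h import *
np.set_printoptions(precision=4,suppress=True)
P=np.load("topP.npy");Q=P[160:255,160:258].reshape(-1,3)
q=Q[(Q[:,2]>.05)&(Q[:,2]<.07)]; c=np.array([.475,.332]); a=np.radians(-16)
R=np.array([[np.cos(a),np.sin(a)],[-np.sin(a),np.cos(a)]]); l=(q[:,:2]-c)@R.T
m=(abs(l[:,0])<93)&(abs(l[:,0])<.096)&(abs(l[:,1])<.076); print(m.sum(),np.median(l[m],0),l[m].min(0),l[m].max(0))
```

```text
95 [0.0688 0.0473] [0.0452 0.0275] [0.0906 0.0736]
```

Emit:
carry_out:
  series: "-0.0149 0.0418 0 -1;-0.0149 0.0418 0 -1;-0.0149 0.0418 0 -1;-0.0149 0.0418 0 -1;-0.0149 0.0418 0 -1;-0.0149 0.0418 0 -1;-0.0149 0.0418 0 -1;-0.0149 0.0418 0 -1;0 0 0 0"

```text
time: 20.2
tool_pos: [0.445, 0.3361, 0.2568]
tcp_rot: [-2.484, -1.922, 0.002]
wrist_force: [0.2, -1.3, -0.8]
width: 0.645
grip_force: 43.7
```

The old core is at (+69,+47) mm in the carton frame, as described, so my target spot is clear. I'll lower the roll.

Emit:
carry_out:
  series: "0.004 -0.002 -0.04 0;0 0 -0.04 0;0 0 -0.04 0;0 0 -0.04 0;0 0 -0.02 0;0 0 -0.012 0;0 0 -0.006 0;0 0 0 0"

```text
time: 21.2
tool_pos: [0.4511, 0.332, 0.0597]
tcp_rot: [2.488, 1.917, 0.001]
wrist_force: [-0.4, 0.2, -0.4]
width: 0.654
grip_force: 43.7
```

Emit:
carry_out:
  series: "0 0 -0.003 0;0 0 -0.003 0;0 0 0 0"

```text
time: 21.58
tool_pos: [0.4507, 0.3322, 0.0534]
tcp_rot: [-2.488, -1.918, 0.0]
wrist_force: [-0.1, -0.3, -1.3]
width: 0.654
grip_force: 43.7
```

Emit:
carry_out:
  series: "0 0 -0.002 0;0 0 -0.0015 0;0 0 0 0"

```text
time: 21.95
tool_pos: [0.4509, 0.3323, 0.0507]
tcp_rot: [-2.488, -1.918, -0.0]
wrist_force: [-1.6, -1.8, 4.9]
width: 0.65
grip_force: 44.1
```

Contact with the floor, so I'll release and retreat.

Emit:
carry_out:
  series: "0 0 0 0;0 0 0 0;0 0 0 0;0 0 0 0;0 0 0 0"
  jaw: 1

```text
time: 22.58
tool_pos: [0.4508, 0.3321, 0.0498]
tcp_rot: [-2.488, -1.918, 0.0]
wrist_force: [0.1, 0.2, 0.1]
width: 0.995
grip_force: 0.0
```

Emit:
carry_out:
  series: "0 0 0.015 0;0 0 0.04 0;0 0 0.05 0;0 0 0.05 0;0 0 0.05 0;0 -0.06 0 0;0 -0.06 0 0;0 -0.06 0 0;0 0 0 0"

```text
time: 23.7
tool_pos: [0.4508, 0.1488, 0.2562]
tcp_rot: [2.492, 1.91, 0.002]
wrist_force: [0.2, 1.2, -0.3]
width: 0.998
grip_force: 0.0
```

Run:
```python
from h import *
img,d,P,C=shot("top"); cv2.imwrite("pics/top4.png",img)
s=bot.read_state(); print(s["time"],s["wrist_force"])
```

```text
23.75 [ 0.12383133  1.16013342 -0.94883671]
```

View pics/top4.png

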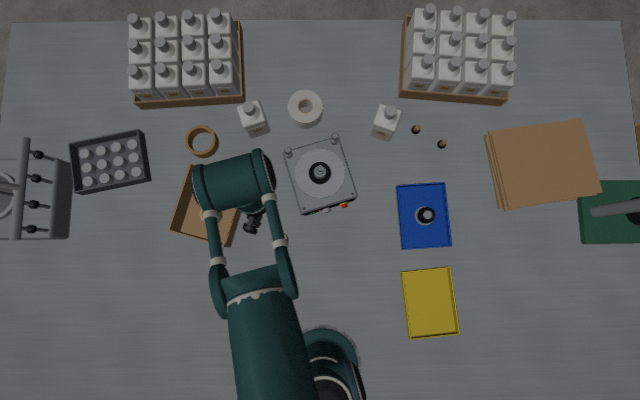

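In the top view the knob is in the blue tray at (426,215), the spindle at (319,172) is bare, and the other things are unmoved. The arm hides the carton, so I'll check it from the side.

Run:
```python
from h import *
img,d,P,C=shot("side"); cv2.imwrite("pics/side4.png",cv2.resize(img[160:360,180:420],(720,600)))
```

```text
(no output)
```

View pics/side4.png

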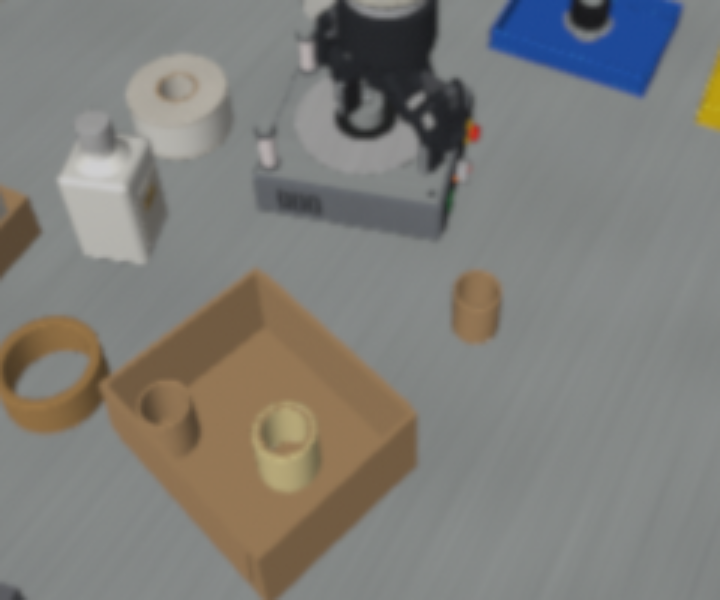

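The side crop shows the roll standing in the carton at (286,447), next to the old core. The new core at (477,305) is untouched and the gripper is clear of everything, so I'll hand the job in.

```bash
python3 -c "
from workcell import bot
print(bot.finish_job())"
```

```text
the job is handed in; nothing more can be done
None
```

The knob is in the blue parts tray, the roll of spent backing paper is in the waste carton, the other things show no sign of having moved, and I handed the job in after about 24 s on the robot's clock.

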